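# Slide a spacer along the rail into the corner of a drilling fixture

### The arm

A 6-joint arm with a two-finger parallel gripper is mounted at the origin on the work surface. World frame = base frame: x ahead of the robot, y to its left, z up, the work surface at z = 0. Lengths are in m, angles in rad, forces in N, time in s.
With the tool pointing down it reaches from about 0.35 to 0.975 m from the base axis. Payload 4.9 kg.
Tool frame: the origin (TCP) lies at the very end of the fingers, on their centre line; the grasp point (between the pads) lies 19 mm behind it; z points along the fingers, y is the line along which they close (so a half turn about z gives the same grasp; the last joint's range is limited). The gripper opens to 85 mm and grips with 20 to 120 N. Pads are 22 mm wide; open, the fingers measure 114 mm over their backs; the gripper's body (76 mm by 85 mm) begins 54 mm behind the grasp point. The pads swing forward as they close: fully open they stand 13 mm farther back than shut.
Start: joints at [-1.344, 0.053, 1.613, -0, 1.476, -0.119], TCP at [0.212, -0.588, 0.231] pointing down, gripper open.
Joint ranges: [-3.01, 3.01], [-1.01, 2.22], [0.06, 2.58], [-1.02, 4.17], [0.09, 2.62], [-3.14, 3.14]. Speed limits (rad/s): [2.57, 2.57, 3.14, 3.14, 3.14, 3.14].

### API

Orientations are given as a rotation vector (axis times angle).
In Python, from station import ctrl, imaging gives the robot as it stands.
- The arm moves only by the tool play_rows, never from a script. Its argument "series" is a list of rows, each a list of 3 entries, a list of its own where there are three numbers: the opening, from 0 (shut) to 1 (fully open), then the shift along the tool's x, y, z each as a share of 0.05 m, from -1 to 1, then the turn, a rotation vector about the tool's x, y, z each as a share of 8 degrees, from -1 to 1. In form: [[grip, [dx, dy, dz], [ax, ay, az]], ...]. A call has 1 to 8 rows; each row shifts and turns the commanded pose from where the row before left it, along the tool's axes as they then stand; what a row does not reach is not made up. A row lasts 1/8 s, in which the tool goes at most 62.5 mm and 10.7 degrees, less where a joint would pass 70% of its speed; a pose out of reach is approached as far as the arm can. A call with a number of a shift or a turn outside -1 to 1 is refused whole. A call with a gripper value outside its range is refused whole. The fingers move at their own pace and stop on an object; "force" is the grip in N (left out, the last holds). Time passes only in rows, so rows that do not move let the fingers close. It gives the time, the measured TCP pose, the force, the opening and the grip force at its end, in the units of the state.
- ctrl.get_obs(): the state, without advancing time (a new reading comes with each control period).
- imaging.get_image(name): name is "scene" or "top"; returns a dict with "color" (400x640x3 uint8, blue, green, red), "fx", "fy", "cx", "cy" (pixels), "extrinsics" (4x4, takes a point from world to camera coordinates). Camera axes: x right, y down, z forward; pixel columns grow to the right and rows downward; lengths in m; the calibration is good to about 2 mm. A picture is of the moment at which its call begins. There is no depth.
- ctrl.finish_job(): hands the job in; it is judged then, once.
The state is a dict: "t": time; "q": joint angles; "dq": joint speeds; "effort": joint torques, N m; "tool_pos": TCP position; "tool_rot": TCP orientation; "contact_force": force on the tool from outside, world axes, zero at the start; "wrist_torque": the same for the moment, N m; "opening": finger opening in m; "grip_force": force on a finger pad.
Only numpy, scipy, OpenCV 4.12 (cv2) and the standard library are available. Lean on these libraries where they do the work, as an engineer would, in place of code of your own. Each camera call takes 0.05 s, during which the arm holds its last target. There are 200 camera calls.

### The job

Using the fingertips only to push, never lifting it, press the rectangular steel spacer flat against the fixture's long rail, then slide it along the rail, keeping it against the rail all the way, into the corner pocket until it is fully home against both the rail and the end stop. Leave it lying there and leave everything else on the bench undisturbed.

Things in the scene. Friction and masses are not known exactly. Their poses are not given: they have to be found in the camera images.
- fixture: drilling fixture fixed to the bench: dark steel base plate 170 mm (its x) by 300 mm (its y), 10 mm thick, level, with aluminium bars on top: rail, end stop and lip. Origin at the centre of the plate's underside, at bench height, z up. Rail, stop and lip form the corner pocket, 41 mm wide, 41 mm long, open towards -y. Sizes below are in this frame
- rail (a point): middle of the long rail's inner face, at the plate's top (fixture x = 55, y = -7, z = 10 mm). The rail runs along y on the +x side, away from the robot: 20 mm thick (x = 55 to 75), from y = -150 to +136 mm, top 14 mm above the plate. Axes as the fixture's
- corner (a point): inner corner of the pocket, where the inner faces of rail and end stop meet at the plate's top (fixture x = 55, y = 120, z = 10 mm). The stop crosses the rail's +y end: y = 120 to 136, x = 2 to 75 mm, top 14 mm above the plate. Axes as the fixture's
- lip (a point): rounded free end of the low lip opposite the rail, at the plate's top (fixture x = 8, y = 79, z = 10 mm). The lip is 12 mm thick (x = 2 to 14), runs from here to the stop, top 10 mm above the plate. Axes as the fixture's
- spacer: the rectangular steel spacer, the only rectangular loose block: 36 mm (its x) by 60 mm (its y) by 18 mm tall, about 0.3 kg, a dark round mark like a 16 mm hole on top, loose on the plate, askew to the rail and short of the pocket. Origin at the centre of its underside. Home, its 60 mm side lies along the rail, origin at fixture x = 37, y = 90 mm; 19 mm of it then stand out before the lip
- bushing: steel drill bushing, a plain ring 30 mm across and 30 mm tall, loose, standing on the fixture's base plate near the lip; origin at the centre of its underside
- dowel: steel dowel pin 20 mm across and 45 mm tall, loose, standing upright on the robot's side of the base plate; origin at the centre of its underside
- tape: roll of packing tape, 90 mm across, 48 mm tall, lying flat on the bench; origin at the centre of its underside
- can: green can 66 mm across, 100 mm tall, standing on the bench; origin at the centre of its underside
- screwdriver: screwdriver with an orange handle lying on the bench beside the fixture
- wrench: steel wrench lying on the bench beside the fixture
There are look-alikes about, which are no part of the job. Leave any blue or turquoise look-alike of the spacer alone.

How it is judged:
On the way, in this order (a step that is already met when the one before it is completed fails the run):
1. the spacer lies flat along the rail, still short of the pocket (its origin at fixture y below 45 mm) (x of spacer in the frame of fixture above 0.0345 m and angle between the y axis of spacer and the y axis of fixture, either way round below 0.06 rad and y of spacer in the frame of fixture below 0.045 m), for 0.2 s.
2. the spacer is home in the corner pocket (x of spacer in the frame of fixture above 0.0345 m and angle between the y axis of spacer and the y axis of fixture, either way round below 0.06 rad and y of spacer in the frame of fixture above 0.0875 m and angle between spacer's own z axis and vertical below 0.08 rad and height (world z) of spacer between 0.007 and 0.013 m), for 0.2 s.
At the end, for the whole second after the job is handed in: the spacer lies flat and still on the plate in the corner pocket, within 2.5 mm of the rail and 2.5 mm of the end stop, its long side within 0.06 rad of the rail (all of step 2 and linear speed of spacer below 0.005 m/s); the robot touches nothing.
It fails at once if the spacer is lifted more than 6 mm off the plate (height (world z) of spacer above 0.016 m).
It fails at once if the spacer is tipped more than 0.2 rad (angle between spacer's own z axis and vertical above 0.2 rad).
It fails at once if the spacer is more than 6.5 mm off the rail on the last 60 mm before its home place (y of spacer in the frame of fixture above 0.03 m and x of spacer in the frame of fixture below 0.0305 m).
It fails at once if the bushing, dowel, tape, can, screwdriver or wrench is moved more than 15 mm (distance of any of bushing, dowel, tape, can, screwdriver, wrench from where it was at the start of the episode above 0.015 m).
It also fails if it takes over 61 s, if anything falls off the work surface, if the arm or the gripper's body presses on something with over 40 N, if the wrist force passes 120 N, or if a joint passes its speed limit or range.

## Working session

There is one attempt and no reset: what is moved stays moved. The work goes in short steps, Python scripts to look and compute and a tool call to move; the robot and the scene stay as the last step left them, time stands still between calls to the robot, and variables do not carry over. Pictures are saved under pics/ and viewed, at most 10 in all, crops included, and the job is handed in when it is done.

Besides the shell and the picture viewer there is one more tool, called after "Call:" as a command line: name --argument value ..., lists and objects as JSON in quotes. play_rows: Moves the arm, as the interface text tells. Shift numbers are shares of 0.05 m and turn numbers shares of 8 degrees, none past 1 either way. Its arguments: {"type":"object","properties":{"series":{"type":"array"},"force":{"type":"number"}},"required":["series"]}

```bash
mkdir -p pics; python3 - <<'E'
from station import ctrl, imaging
import cv2,numpy as np,pickle
o=ctrl.get_obs(); print(o['t'],o['tool_pos'],o['tool_rot'],o['opening'])
for n in('scene','top'):
    d=imaging.get_image(n); cv2.imwrite(f'pics/{n}0.png',d['color']); pickle.dump(d,open(n+'0.pkl','wb'))
    E=np.array(d['extrinsics']);print(n,d['fx'],d['fy'],d['cx'],d['cy'],(-E[:3,:3].T@E[:3,3]).round(3),E[:3,:3].round(3).tolist())
E
```

```text
0.0 [ 0.21170241 -0.58741593  0.23007366] [-3.09277804e+00 -5.40088988e-01  1.63251777e-04] 0.08513944999907413
scene 483.43706007197926 483.43706007197926 322.1640130027989 199.91048483035436 [ 1.165 -0.641  0.908] [[0.716, 0.698, -0.002], [0.477, -0.491, -0.729], [-0.51, 0.521, -0.685]]
top 494.7475034532087 494.7475034532087 317.19927289303547 201.7984629257776 [0.3   0.022 1.481] [[0.004, -1.0, 0.006], [-0.986, -0.005, -0.168], [0.168, -0.006, -0.986]]
```

View pics/top0.png

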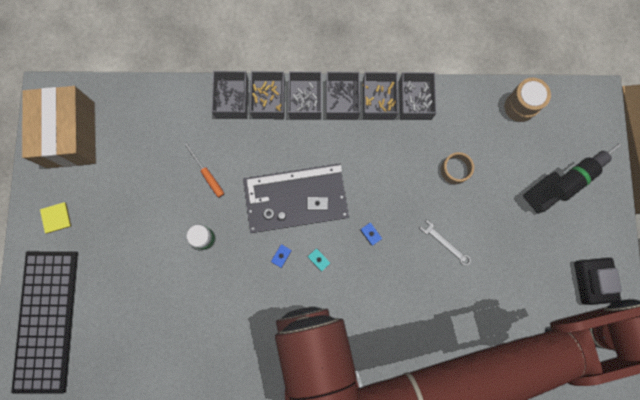

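View pics/scene0.png

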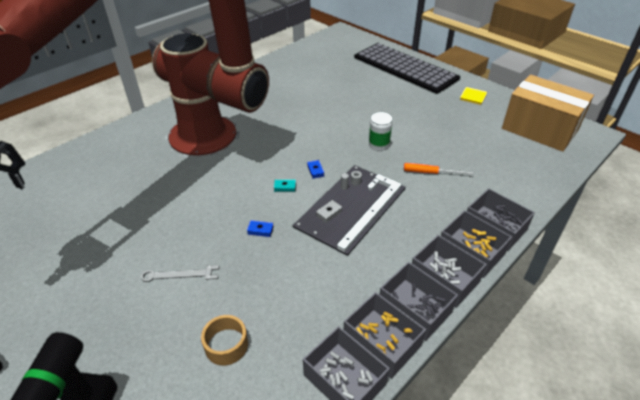

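Top view: the spacer candidates are grey (317,203) on the plate, blue (282,256), blue (371,234) and turquoise (319,260). Only the grey one lies on the plate and isn't a coloured look-alike, so I take that one. The bushing is at about (268,213), the dowel at (281,215), and the rail is the light bar along the top edge. Next I confirm in an enlarged crop and measure.

```bash
cat > h.py <<'E'
import numpy as np,cv2
def ray(d,uv,z):
    E=np.array(d['extrinsics']);R=E[:3,:3];c=-R.T@E[:3,3]
    uv=np.atleast_2d(uv).astype(float)
    v=np.c_[(uv[:,0]-d['cx'])/d['fx'],(uv[:,1]-d['cy'])/d['fy'],np.ones(len(uv))]@R
    return (c+v*((z-c[2])/v[:,2])[:,None])
def proj(d,P):
    E=np.array(d['extrinsics']);p=np.atleast_2d(P)@E[:3,:3].T+E[:3,3]
    return np.c_[p[:,0]/p[:,2]*d['fx']+d['cx'],p[:,1]/p[:,2]*d['fy']+d['cy']]
E
python3 - <<'E'
import pickle,cv2,numpy as np
from h import *
t=pickle.load(open('top0.pkl','rb'));s=pickle.load(open('scene0.pkl','rb'))
a=cv2.resize(t['color'][155:240,235:360],None,fx=6.4,fy=6.4,interpolation=cv2.INTER_CUBIC)[:300*2]
cv2.imwrite('pics/c1.png',a)
b=cv2.resize(s['color'][155:260,285:415],None,fx=5.5,fy=5.5,interpolation=cv2.INTER_CUBIC)
cv2.imwrite('pics/c2.png',b)
g=cv2.cvtColor(t['color'],cv2.COLOR_BGR2GRAY)
print(g[203,300:336],g[185:225,310])
print(g[160:240,297])
E
```

```text
[ 98  95  97  96  97  91  94 132 180 185 185 182 190 188 162 104  62  49
  65 110 167 188 191 191 194 192 182 150 109  88  96  98  93  98  94  99] [ 96  98  88  98  97  97  96  98  98  95  92 113 165 188 182 184 184 188
 185 184 187 186 188 184 137  98  96  98 101 100  99 100  97 104 103  99
 101  96  93 124]
[133 134 138 136 143 145 140 139 138 121 105 136 194 213 211 214 208 206
 159 111  88  96  92  95  94  93  95  94  96  95  96  94  98  98  93  95
  98  99  96  94  96  96  95  96  92  97  99  98  97  92 100 100  93  95
  96  97 102  95  96  99 102  97  96  99  92  88 124 136 140 141 139 145
 145 142 143 140 142 145 142 144]
```

View pics/c1.png

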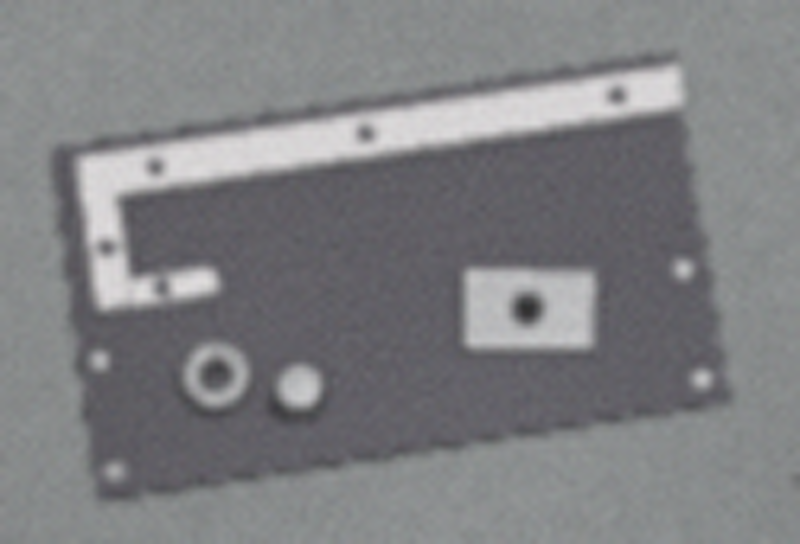

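View pics/c2.png

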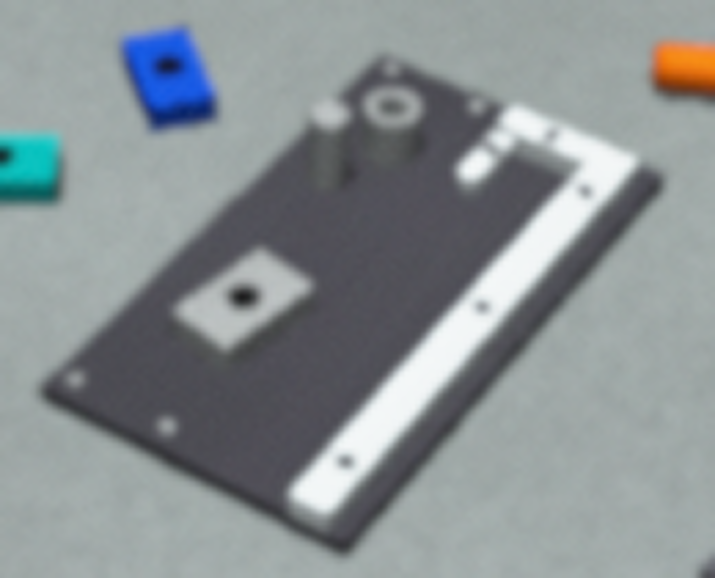

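The crops confirm the spacer: top crop (528,308) is a grey rectangle with a dark hole, on the plate and askew to the rail. The bushing is at (216,376) and the dowel at (298,388) in the crop, both well left of the spacer. Now the fixture and spacer poses.

```bash
cat >> h.py <<'E'
def spacer(d,lo=(225,165),hi=(355,235),thr=140,z=.028):
    """rect of the spacer top: centre, yaw of long side, sizes"""
    g=cv2.cvtColor(d['color'],cv2.COLOR_BGR2GRAY)
    k=6
    a=cv2.resize(g,None,fx=k,fy=k,interpolation=cv2.INTER_CUBIC)
    m=(a>thr).astype(np.uint8)
    cs,_=cv2.findContours(m,cv2.RETR_EXTERNAL,cv2.CHAIN_APPROX_NONE)
    out=[]
    for c in cs:
        uv=(c[:,0,:]+.5)/k-.5
        if (uv<lo).any() or (uv>hi).any() or len(uv)<60: continue
        P=ray(d,uv,z)[:,:2]
        (c0,sz,an)=cv2.minAreaRect((P*1000).astype(np.float32))
        if sz[0]>sz[1]: sz=sz[::-1]; an+=90   # long side = 'height' dir at an+90
        yaw=an  # angle of the short side = x axis
        out.append((np.array(c0),np.array(sz),((yaw+90)%180)-90))
    return out
E
python3 - <<'E'
import pickle
from h import *
t=pickle.load(open('top0.pkl','rb'));s=pickle.load(open('scene0.pkl','rb'))
g=cv2.cvtColor(t['color'],cv2.COLOR_BGR2GRAY).astype(float)
def cross(v,thr,start,step):   # first crossing up
    i=start
    while v[i]<thr: i+=step
    return i-step+(thr-v[i-step])/(v[i]-v[i-step])*step
print('spacer-like',spacer(t))
# rail outer edge, inner edge
o=[];n=[]
for u in range(252,338):
    c=g[:,u]; r0=int(180-(u-252)/86*13)  # rough rail row
    r0=int(np.argmax(c[r0-12:r0+14])+r0-12)
    o.append((u,cross(-c,-155,r0,-1)));
    if u>270:n.append((u,cross(-c,-155,r0,1)))
def fitl(P):
    P=P.astype(np.float32);vx,vy,x,y=cv2.fitLine(P,cv2.DIST_HUBER,0,.0005,.0005).ravel();return np.array([x,y]),np.array([vx,vy])
O=ray(t,np.array(o),.024)[:,:2];N=ray(t,np.array(n),.024)[:,:2]
po,do=fitl(O); do*=np.sign(do[1]); pn,dn=fitl(N); dn*=np.sign(dn[1])
ex=np.array([do[1],-do[0]]); print('dir',do,dn,'yaw',np.degrees(np.arctan2(-do[0],do[1])),'thickness',(po-pn)@ex)
# ends: stop outer (col decreasing), rail -y end
L=[]
for v in range(184,200): L.append((cross(-g[v],-155,int(np.argmax(g[v,243:262])+243),-1),v))
R=[]
for v in range(167,171): R.append((cross(-g[v],-155,335,1),v))
Lw=ray(t,np.array(L),.024)[:,:2];Rw=ray(t,np.array(R),.024)[:,:2]
yl=np.median(Lw@do);yr=np.median(Rw@do);print('len',yl-yr,(Lw@do).round(4),(Rw@do).round(4))
ymid=(yl+yr)/2+.007; xo=po@ex-.075
C=ex*xo+do*ymid; print('fixture',C, 'using stop only y0',yl-.136)
np.savez('fix.npz',C=C,ex=ex,ey=do)
# plate corners check in top
F=lambda x,y,z:np.r_[C+ex*x+do*y,z]
print(proj(t,[F(-.085,-.15,.01),F(-.085,.15,.01),F(.085,.15,.01),F(.085,-.15,.01)]).round(1))
print('scene rail/hole',proj(s,[F(.055,-.15,.024),F(.075,.136,.024),F(.055,.12,.024)]).round(1))
for c0,sz,a in spacer(t):
    p=(c0/1000-C);print('fix frame',(p@ex*1000).round(1),(p@do*1000).round(1),sz.round(1),a)
hb=ray(t,[[235+216/6.4,155+376/6.4]],.04)[0,:2]-C;print('bush',hb@ex,hb@do)
hd=ray(t,[[235+298/6.4,155+386/6.4]],.055)[0,:2]-C;print('dowel',hd@ex,hd@do)
# spacer hole in scene
hs=ray(s,[[285+243/5.5,155+296/5.5]],.028)[0,:2]-C;print('spacer hole scene',hs@ex,hs@do)
E
```

```text
spacer-like [(array([460.26876831, -85.77360535]), array([ 5.45916271, 13.48540783]), -35.262351989746094), (array([464.22616577, 106.18019104]), array([ 9.49707603, 11.7562294 ]), -29.05105972290039), (array([508.706604  , 119.08326721]), array([18.4632225 , 18.79741478]), 0.29061415791511536), (array([513.78131104, 157.97633362]), array([27.81231499, 27.92788315]), 66.9236068725586), (array([544.69866943, 261.91696167]), array([ 9.02814579, 10.89292145]), 1.898497223854065), (array([551.59515381, -79.3911438 ]), array([ 7.88177729, 13.37791634]), -44.660091400146484), (array([552.45294189, 234.32739258]), array([9.61032867, 9.66722965]), -47.376312255859375), (array([553.87469482, 246.92558289]), array([ 6.43645811, 12.20636082]), -42.343379974365234), (array([545.62347412,  12.7315712 ]), array([37.25231934, 61.1425972 ]), 0.29590052366256714), (array([568.87237549, 236.83610535]), array([ 7.33818674, 15.03781509]), 56.93801498413086), (array([578.34735107, -77.07991791]), array([ 6.9152317 , 19.70423698]), 70.47449493408203), (array([644.95690918, 123.30892181]), array([ 7.323447
[... 726 characters left out ...]
5 18.8] 0.29061415791511536
fix frame -38.3 86.5 [27.8 27.9] 66.9236068725586
fix frame 9.1 184.1 [ 9.  10.9] 1.898497223854065
fix frame -39.4 -153.9 [ 7.9 13.4] -44.660091400146484
fix frame 12.3 155.6 [9.6 9.7] -47.376312255859375
fix frame 15.7 167.8 [ 6.4 12.2] -42.343379974365234
fix frame -30.4 -62.0 [37.3 61.1] 0.29590052366256714
fix frame 28.9 155.4 [ 7.3 15. ] 56.93801498413086
fix frame -12.6 -155.9 [ 6.9 19.7] 70.47449493408203
fix frame 85.6 31.0 [ 7.3 15.5] 37.106449127197266
fix frame 94.1 109.4 [22.6 23.3] 0.3281834125518799
bush -0.04237472051697178 0.0847158067057969
dowel -0.055148251571845205 0.04755666558369058
spacer hole scene -0.02794469812006315 -0.05918274107781767
```

Fixture: centre (0.5655, 0.0788), yaw 9.3°, and the plate corners check out within 1 px. The spacer is at fixture (-30,-62) mm, size 37x61 against 36x60, turned -9° to the rail. Moving with the gripper shut, I align tool x with fixture x (turn about +10.5°) and travel high.

Call:
play_rows --series '[[0, [0, 0, 0], [0, 0, 0.66]], [0, [0, 0, 0], [0, 0, 0.66]], [0, [0.5, -0.75, 0], [0, 0, 0]], [0, [0.5, -0.75, 0], [0, 0, 0]], [0, [0.5, -0.75, 0], [0, 0, 0]], [0, [0.5, -0.75, 0], [0, 0, 0]], [0, [0.5, -0.75, 0], [0, 0, 0]], [0, [0.5, -0.75, 0], [0, 0, 0]]]'

```text
t: 1.1
tool_pos: [0.3239, -0.3402, 0.2308]
tool_rot: [-3.131, -0.253, 0.0]
contact_force: [0.3, -0.7, -0.2]
opening: -0.0
grip_force: 0.0
```

Call:
play_rows --series '[[0, [0.5, -0.75, 0], [0, 0, 0]], [0, [0.5, -0.75, 0], [0, 0, 0]], [0, [0.5, -0.75, 0], [0, 0, 0]], [0, [0.5, -0.75, 0], [0, 0, 0]], [0, [0.5, -0.75, 0], [0, 0, 0]], [0, [0.5, -0.75, 0], [0, 0, 0]], [0, [0.5, -0.75, 0], [0, 0, 0]], [0, [0, 0, 0], [0, 0, 0]]]'

```text
t: 2.1
tool_pos: [0.4545, -0.0523, 0.2308]
tool_rot: [-3.13, -0.261, 0.001]
contact_force: [-0.3, 0.3, 0.7]
opening: -0.0001
grip_force: 0.0
```

```bash
cat > where.py <<'E'
from station import ctrl
import numpy as np
from scipy.spatial.transform import Rotation as R
f=np.load('fix.npz');o=ctrl.get_obs()
p=np.array(o['tool_pos']);d=p[:2]-f['C']
M=R.from_rotvec(o['tool_rot']).as_matrix()
F=np.array(o['contact_force'])
print('t',o['t'],'fix mm',(d@f['ex']*1e3).round(1),(d@f['ey']*1e3).round(1),'z',(p[2]*1e3).round(1),'toolx deg vs fix',np.degrees(np.arctan2(M[1,0],M[0,0])-np.arctan2(f['ex'][1],f['ex'][0])).round(2),'tilt',M[2].round(3),'F fix',(F[:2]@f['ex']).round(1),(F[:2]@f['ey']).round(1),F[2].round(1),'open',o['opening'])
E
python3 where.py
```

```text
t 2.1 fix mm -130.8 -111.4 z 230.8 toolx deg vs fix 0.2 tilt [-0.001 -0.001 -1.   ] F fix -0.2 0.3 0.7 open -9.534515641753707e-05
```

Call:
play_rows --series '[[0, [0.5, -0.5, 0], [0, 0, 0]], [0, [0.48, -0.5, 0.6], [0, 0, 0]], [0, [0, 0, 0.9], [0, 0, 0]], [0, [0, 0, 0.9], [0, 0, 0]], [0, [0, 0, 0.9], [0, 0, 0]], [0, [0, 0, 0.7], [0, 0, 0]], [0, [0, 0, 0.3], [0, 0, 0]], [0, [0, 0, 0], [0, 0, 0]]]'

```text
t: 3.1
tool_pos: [0.4939, 0.0022, 0.0157]
tool_rot: [-3.131, -0.252, 0.003]
contact_force: [-0.2, 0.5, -0.4]
opening: -0.0004
grip_force: 0.0
```

```bash
python3 where.py; python3 - <<'E'
from station import imaging
import cv2
d=imaging.get_image('scene');cv2.imwrite('pics/s1.png',cv2.resize(d['color'][120:280,230:430],None,fx=3.5,fy=3.5,interpolation=cv2.INTER_CUBIC))
E
```

```text
t 3.1 fix mm -83.2 -64.0 z 15.7 toolx deg vs fix -0.11 tilt [-0.002 -0.    -1.   ] F fix -0.1 0.5 -0.4 open -0.00035585959191389635
```

View pics/s1.png

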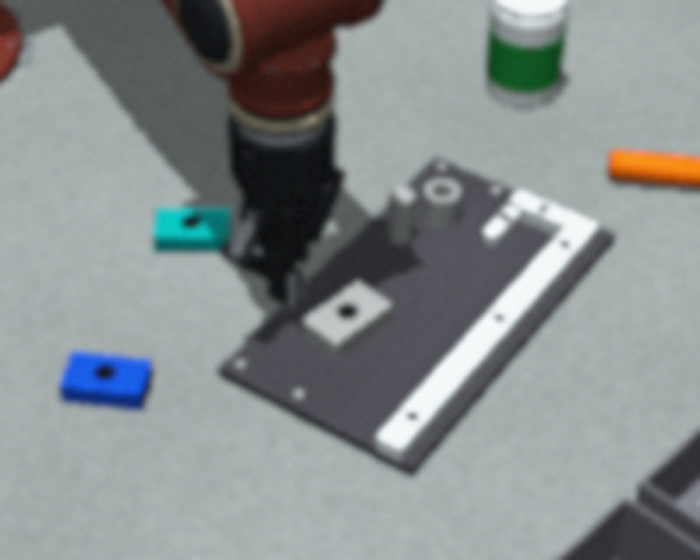

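The fingertip at crop (285,300) stands beside the spacer (347,310), level and clear. Pushing toward the rail.

Call:
play_rows --series '[[0, [0.2, 0, 0], [0, 0, 0]], [0, [0.12, 0, 0], [0, 0, 0]], [0, [0.12, 0, 0], [0, 0, 0]], [0, [0.12, 0, 0], [0, 0, 0]], [0, [0.12, 0, 0], [0, 0, 0]], [0, [0.12, 0, 0], [0, 0, 0]], [0, [0.12, 0, 0], [0, 0, 0]], [0, [0.12, 0, 0], [0, 0, 0]]]'

```text
t: 4.15
tool_pos: [0.5461, 0.0112, 0.0161]
tool_rot: [-3.131, -0.253, 0.0]
contact_force: [-4.2, 0.2, 1.3]
opening: 0.0001
grip_force: 1.7
```

```bash
cat > look.py <<'E'
import sys
from station import imaging
from h import *
f=np.load('fix.npz');d=imaging.get_image('top')
for c0,sz,a in spacer(d,thr=int(sys.argv[1]) if len(sys.argv)>1 else 140):
    if 30<sz[0]<50 and 50<sz[1]<75:
        p=c0/1000-f['C'];print('spacer fix',(p@f['ex']*1e3).round(1),(p@f['ey']*1e3).round(1),'rel yaw',round(a-9.32,1),sz.round(1))
if len(sys.argv)>2: cv2.imwrite(sys.argv[2],cv2.resize(d['color'][145:250,225:365],None,fx=5,fy=5,interpolation=cv2.INTER_CUBIC))
E
python3 where.py; python3 look.py
```

```text
t 4.15 fix mm -30.1 -63.6 z 16.1 toolx deg vs fix -0.07 tilt [-0. -0. -1.] F fix -4.1 0.9 1.3 open 0.00013019102844881735
```

Call:
play_rows --series '[[0, [0.12, 0, 0], [0, 0, 0]], [0, [0.12, 0, 0], [0, 0, 0]], [0, [0.12, 0, 0], [0, 0, 0]], [0, [0.12, 0, 0], [0, 0, 0]], [0, [0.08, 0, 0], [0, 0, 0]], [0, [0.04, 0, 0], [0, 0, 0]]]'

```text
t: 4.95
tool_pos: [0.5757, 0.0159, 0.0162]
tool_rot: [-3.131, -0.253, 0.0]
contact_force: [-1.8, -1.0, -0.1]
opening: -0.0001
grip_force: 1.2
```

```bash
python3 where.py; python3 look.py 140 pics/l2.png
```

```text
t 4.95 fix mm -0.2 -63.7 z 16.2 toolx deg vs fix -0.07 tilt [-0. -0. -1.] F fix -2.0 -0.7 -0.1 open -9.607768885075996e-05
```

View pics/l2.png

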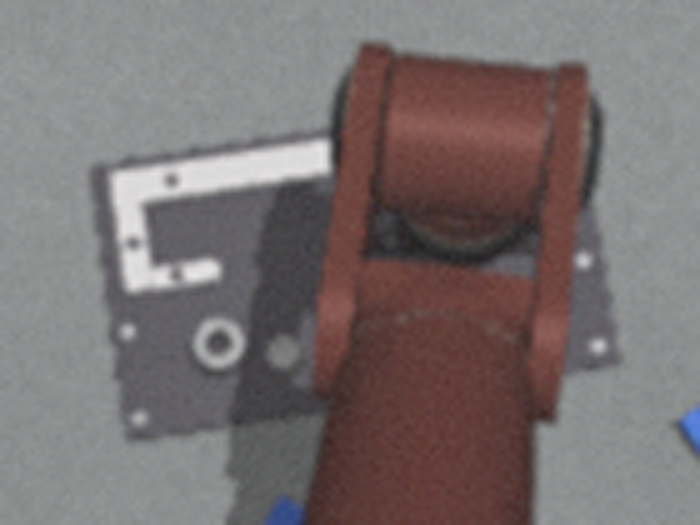

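The arm hides the spacer from the top camera, so I close in by force.

Call:
play_rows --series '[[0, [0.05, 0, 0], [0, 0, 0]], [0, [0.05, 0, 0], [0, 0, 0]], [0, [0.04, 0, 0], [0, 0, 0]]]'

```text
t: 5.38
tool_pos: [0.5785, 0.0167, 0.0159]
tool_rot: [-3.131, -0.255, 0.018]
contact_force: [-19.5, -3.8, 13.1]
opening: 0.0002
grip_force: 9.3
```

Call:
play_rows --series '[[0, [0.03, 0, 0], [0, 0, 0]]]'

```text
t: 5.5
tool_pos: [0.5787, 0.0168, 0.0158]
tool_rot: [-3.131, -0.255, 0.023]
contact_force: [-23.4, -3.0, 17.4]
opening: -0.0001
grip_force: 11.4
```

```bash
python3 where.py; python3 - <<'E'
from station import imaging
import cv2
d=imaging.get_image('scene');cv2.imwrite('pics/s2.png',cv2.resize(d['color'][150:260,285:415],None,fx=5,fy=5,interpolation=cv2.INTER_CUBIC))
E
```

```text
t 5.5 fix mm 2.9 -63.3 z 15.8 toolx deg vs fix -0.0 tilt [-0.015 -0.001 -1.   ] F fix -23.6 0.8 17.4 open -0.0001005316448369385
```

View pics/s2.png

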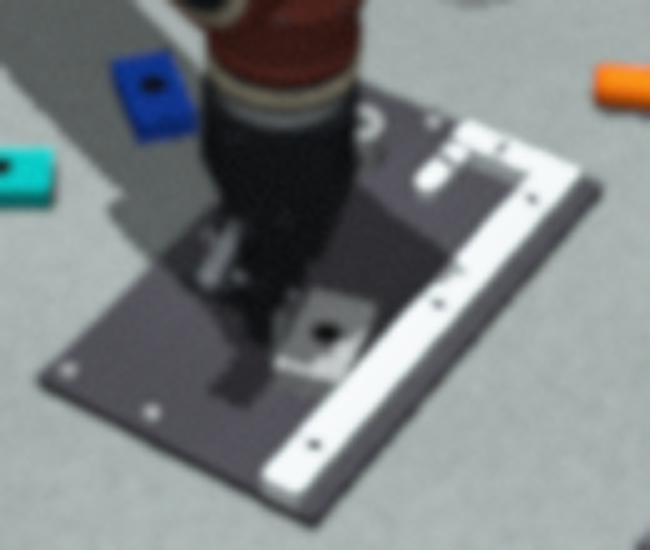

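The spacer (hole at crop (325,333)) looks flush with the rail, and the force has risen to 23 N, so it is against it. I back off, retreat and check from above.

Call:
play_rows --series '[[0, [-0.1, 0, 0], [0, 0, 0]], [0, [-0.4, 0, 0], [0, 0, 0]], [0, [-0.2, 1, -0.8], [0, 0, 0]], [0, [0, 1, -0.8], [0, 0, 0]], [0, [-0.6, 1, -0.8], [0, 0, 0]], [0, [-1, 1, 0], [0, 0, 0]], [0, [-1, 1, 0], [0, 0, 0]], [0, [0, 0, 0], [0, 0, 0]]]'

```text
t: 6.55
tool_pos: [0.4722, -0.2369, 0.1302]
tool_rot: [3.13, 0.244, 0.004]
contact_force: [0.6, 0.2, 0.6]
opening: 0.0001
grip_force: 0.0
```

```bash
python3 where.py; python3 look.py 140 pics/l3.png;python3 look.py 160;  python3 - <<'E'
from station import imaging
from h import *
f=np.load('fix.npz');d=imaging.get_image('scene');hs=ray(d,[[350,216.6]],.028)[0,:2]-f['C'];print('hole scene',hs@f['ex'],hs@f['ey'])
E
```

```text
t 6.55 fix mm -143.3 -296.4 z 130.2 toolx deg vs fix -0.42 tilt [ 0.002  0.002 -1.   ] F fix 0.6 0.1 0.6 open 6.080408994186382e-05
hole scene 0.03192131995358322 -0.052265901471699655
```

View pics/l3.png

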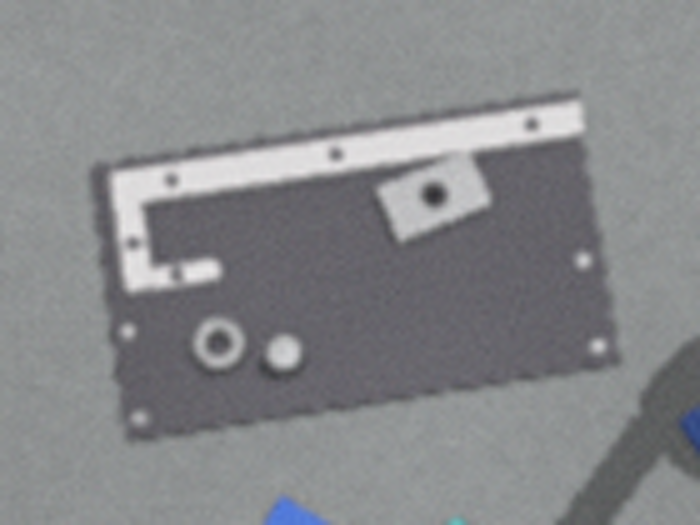

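The spacer over-rotated. It is at crop (434,197), about 10° askew the other way, with only its -y corner (470,152) on the rail. I need to push on the +y part of its near face.

```bash
cat > pts.py <<'E'
import pickle,sys,json
from h import *
f=np.load('fix.npz');d=pickle.load(open('top0.pkl','rb'))
P=np.array(json.loads(sys.argv[1]))/5+[224.6,144.6]
w=ray(d,P,.028)[:,:2]-f['C'];print((np.c_[w@f['ex'],w@f['ey']]*1e3).round(1).tolist())
E
python3 pts.py "[[434,195],[378,186],[403,241],[492,198],[470,152]]"
```

```text
[[29.9, -53.6], [40.6, -21.3], [5.1, -30.9], [22.6, -87.7], [52.6, -79.1]]
```

Call:
play_rows --series '[[0, [0.4, -0.9, 0], [0, 0, 0]], [0, [0.4, -0.9, 0], [0, 0, 0]], [0, [0.4, -0.9, 0], [0, 0, 0]], [0, [0.4, -0.9, 0], [0, 0, 0]], [0, [0.4, -0.9, 0], [0, 0, 0]], [0, [0.2, -0.56, 0.6], [0, 0, 0]], [0, [0, 0, 0.6], [0, 0, 0]], [0, [0, 0, 0.4], [0, 0, 0]]]'

```text
t: 7.7
tool_pos: [0.5406, 0.036, 0.0477]
tool_rot: [-3.13, -0.259, 0.002]
contact_force: [-0.2, -0.3, 0.3]
opening: 0.0001
grip_force: 0.0
```

```bash
python3 where.py
```

```text
t 7.7 fix mm -31.5 -38.2 z 47.7 toolx deg vs fix 0.12 tilt [-0.001 -0.001 -1.   ] F fix -0.2 -0.3 0.3 open 6.421767426011802e-05
```

Call:
play_rows --series '[[0, [0, 0.1, 0.4], [0, 0, 0]], [0, [0, 0, 0.24], [0, 0, 0]], [0, [0.2, 0, 0], [0, 0, 0]], [0, [0.1, 0, 0], [0, 0, 0]], [0, [0.1, 0, 0], [0, 0, 0]], [0, [0.1, 0, 0], [0, 0, 0]]]'

```text
t: 8.45
tool_pos: [0.5675, 0.033, 0.018]
tool_rot: [3.131, 0.253, 0.002]
contact_force: [-0.6, -0.3, -0.5]
opening: 0.0001
grip_force: 0.0
```

```bash
python3 where.py
```

```text
t 8.45 fix mm -5.5 -45.5 z 18.0 toolx deg vs fix -0.07 tilt [ 0.001  0.    -1.   ] F fix -0.7 -0.2 -0.5 open 0.00010679754019776158
```

Call:
play_rows --series '[[0, [0.06, -0.06, 0.03], [0, 0, 0]], [0, [0.06, 0, 0], [0, 0, 0]], [0, [0.06, 0, 0], [0, 0, 0]], [0, [0.05, 0, 0], [0, 0, 0]]]'

```text
t: 8.95
tool_pos: [0.5769, 0.0382, 0.0152]
tool_rot: [-3.131, -0.253, 0.002]
contact_force: [-3.2, 1.4, 0.8]
opening: 0.0
grip_force: 1.1
```

Call:
play_rows --series '[[0, [0.04, 0, 0], [0, 0, 0]], [0, [0, 0, 0], [0, 0, 0]]]'

```text
t: 9.2
tool_pos: [0.5798, 0.038, 0.0157]
tool_rot: [3.131, 0.253, 0.001]
contact_force: [-0.0, 0.7, -0.6]
opening: 0.0003
grip_force: 0.6
```

```bash
python3 where.py
```

```text
t 9.2 fix mm 7.4 -42.6 z 15.7 toolx deg vs fix -0.07 tilt [ 0.001  0.    -1.   ] F fix 0.1 0.7 -0.6 open 0.00026059279545939494
```

Call:
play_rows --series '[[0, [0.03, 0, 0], [0, 0, 0]], [0, [0.03, 0, 0], [0, 0, 0]]]'

```text
t: 9.45
tool_pos: [0.5799, 0.0381, 0.0157]
tool_rot: [3.131, 0.254, -0.011]
contact_force: [-14.7, -2.2, 9.6]
opening: 0.0001
grip_force: 7.2
```

Call:
play_rows --series '[[0, [0.03, 0, 0], [0, 0, 0]], [0, [0, 0, 0], [0, 0, 0]]]'

```text
t: 9.7
tool_pos: [0.58, 0.0381, 0.0157]
tool_rot: [3.13, 0.254, -0.018]
contact_force: [-18.1, -1.7, 14.0]
opening: -0.0001
grip_force: 8.8
```

Hard stop at TCP x = 7.6 mm, which matches flush (19 − 11). Retreating toward the -y side to check.

Call:
play_rows --series '[[0, [-0.1, 0, 0], [0, 0, 0]], [0, [-0.5, 0, 0], [0, 0, 0]], [0, [0, 1, -0.8], [0, 0, 0]], [0, [0, 1, -0.8], [0, 0, 0]], [0, [-0.6, 1, 0], [0, 0, 0]], [0, [-0.6, 1, 0], [0, 0, 0]], [0, [0, 1, 0], [0, 0, 0]], [0, [0, 0, 0], [0, 0, 0]]]'

```text
t: 10.7
tool_pos: [0.5358, -0.2238, 0.0952]
tool_rot: [3.129, 0.246, 0.005]
contact_force: [-0.1, 0.2, 1.1]
opening: -0.0
grip_force: 0.0
```

```bash
python3 where.py; python3 look.py 140 pics/l4.png
```

```text
t 10.7 fix mm -78.3 -293.8 z 95.2 toolx deg vs fix -0.33 tilt [ 0.003  0.003 -1.   ] F fix -0.1 0.3 1.1 open -2.9214050800232766e-05
```

View pics/l4.png

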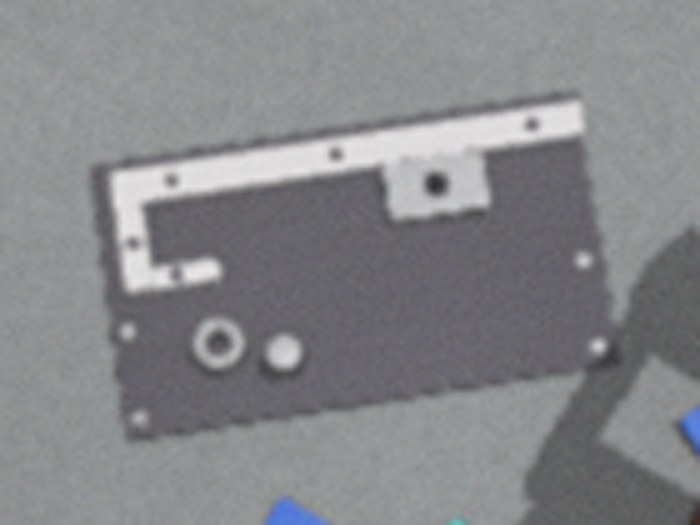

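The spacer (hole at crop (436,184)) now appears to lie against the rail. I measure its near edge to make sure of the angle.

```bash
cat > edge.py <<'E'
from station import imaging
from h import *
f=np.load('fix.npz');d=imaging.get_image('top');C,ex,ey=f['C'],f['ex'],f['ey']
g=cv2.cvtColor(d['color'],cv2.COLOR_BGR2GRAY).astype(np.float32)
def sample(xs,ys,z=.028):
    X,Y=np.meshgrid(xs,ys);P=C+X.ravel()[:,None]*ex+Y.ravel()[:,None]*ey
    uv=proj(d,np.c_[P,np.full(len(P),z)]).astype(np.float32).reshape(len(ys),len(xs),2)
    return cv2.remap(g,uv[...,0],uv[...,1],cv2.INTER_CUBIC)
xs=np.arange(-.01,.06,.0005);ys=np.arange(-.13,.135,.0005)
r=cv2.GaussianBlur(sample(xs,ys),(1,9),0)           # rectified: rows y, cols x
band=r[:,(xs>.026)&(xs<.03)].mean(1)>140           # ends, off the hole
yy=ys[band];yy=yy[yy<.117];print('ends y',yy.min()*1e3,yy.max()*1e3)
ym=(yy.min()+yy.max())/2
E=[]
for i in np.where(abs(ys-ym)<.024)[0]:
    E.append((ys[i],xs[np.argmax(r[i]>140)]))
E=np.array(E);p=np.polyfit(E[:,0],E[:,1],1)
print('near edge x at mid',(np.polyval(p,ym)*1e3).round(2),'slope rad',p[0].round(4),'-> centre',(np.polyval(p,ym)*1e3+18).round(1),(ym*1e3).round(1))
E
python3 edge.py
```

```text
ends y -86.49999999999997 -25.49999999999991
near edge x at mid 18.59 slope rad -0.0024 -> centre 36.6 -56.0
```

Step 1 is confirmed: centre (36.6, -56), slope 0.002 rad. Now I go behind the -y end, at about x = 33, and push along the rail with a slight drift into it.

Call:
play_rows --series '[[0, [0.56, -0.85, 0], [0, 0, 0]], [0, [0.56, -0.85, 0], [0, 0, 0]], [0, [0.56, -0.85, 0], [0, 0, 0]], [0, [0.56, -0.8, 0], [0, 0, 0]], [0, [0, 0, 0], [0, 0, 0]], [0, [0, 0, 0], [0, 0, 0]]]'

```text
t: 11.55
tool_pos: [0.6181, -0.0357, 0.0937]
tool_rot: [3.131, 0.256, -0.0]
contact_force: [0.6, 0.2, -1.2]
opening: 0.0002
grip_force: 0.0
```

```bash
python3 where.py
```

```text
t 11.55 fix mm 33.3 -121.6 z 93.7 toolx deg vs fix 0.04 tilt [-0.  0. -1.] F fix 0.6 0.1 -1.2 open 0.00018760962758345324
```

Call:
play_rows --series '[[0, [0, 0, 0.6], [0, 0, 0]], [0, [0, 0, 0.6], [0, 0, 0]], [0, [0, 0, 0.35], [0, 0, 0]], [0, [0, 0, 0], [0, 0, 0]], [0, [0, -0.15, 0], [0, 0, 0]], [0, [0, -0.1, 0], [0, 0, 0]], [0, [0, -0.1, 0], [0, 0, 0]], [0, [0, -0.1, 0], [0, 0, 0]]]'

```text
t: 12.55
tool_pos: [0.6151, -0.0139, 0.0169]
tool_rot: [3.131, 0.254, 0.001]
contact_force: [-0.7, 0.3, -0.5]
opening: 0.0001
grip_force: 0.0
```

```bash
python3 where.py
```

```text
t 12.55 fix mm 33.8 -99.6 z 16.9 toolx deg vs fix -0.05 tilt [ 0.001  0.    -1.   ] F fix -0.6 0.4 -0.5 open 0.00010956940170878509
```

Call:
play_rows --series '[[0, [0.004, -0.1, 0], [0, 0, 0]], [0, [0.004, -0.1, 0], [0, 0, 0]], [0, [0.004, -0.1, 0], [0, 0, 0]], [0, [0.004, -0.1, 0], [0, 0, 0]], [0, [0.004, -0.1, 0], [0, 0, 0]], [0, [0.004, -0.1, 0], [0, 0, 0]], [0, [0.004, -0.1, 0], [0, 0, 0]], [0, [0.004, -0.1, 0], [0, 0, 0]]]'

```text
t: 13.55
tool_pos: [0.6092, 0.0242, 0.0164]
tool_rot: [3.129, 0.254, -0.004]
contact_force: [-2.6, -6.6, 2.9]
opening: -0.0002
grip_force: 3.4
```

```bash
python3 where.py; python3 - <<'E'
from station import imaging
import cv2
d=imaging.get_image('scene');cv2.imwrite('pics/s3.png',cv2.resize(d['color'][150:260,285:415],None,fx=5,fy=5,interpolation=cv2.INTER_CUBIC))
E
```

```text
t 13.55 fix mm 34.3 -61.0 z 16.4 toolx deg vs fix -0.05 tilt [-0.002  0.002 -1.   ] F fix -3.7 -6.1 2.9 open -0.00015077330839784826
```

View pics/s3.png

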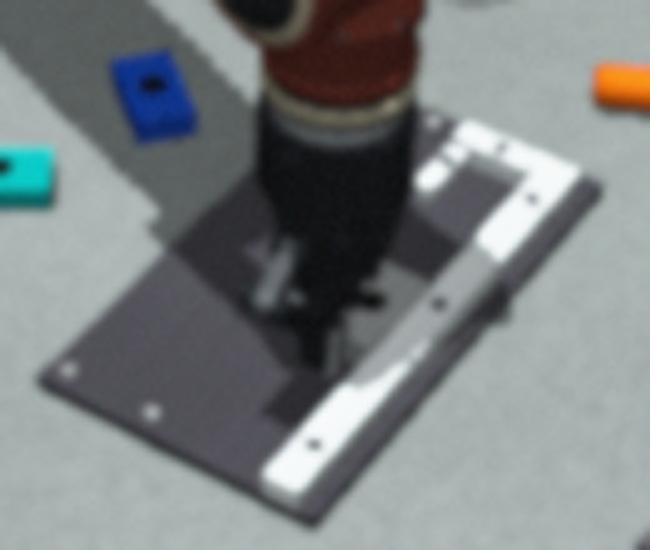

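The spacer sits along the rail ahead of the finger, and the forces press it into the rail and forward. I continue, then verify numerically before the last 60 mm. The picture allowance is used up.

Call:
play_rows --series '[[0, [0.004, -0.1, 0], [0, 0, 0]], [0, [0.004, -0.1, 0], [0, 0, 0]], [0, [0.004, -0.1, 0], [0, 0, 0]], [0, [0.004, -0.1, 0], [0, 0, 0]], [0, [0.004, -0.1, 0], [0, 0, 0]], [0, [0.004, -0.1, 0], [0, 0, 0]], [0, [0, 0, 0], [0, 0, 0]]]'

```text
t: 14.48
tool_pos: [0.6054, 0.0547, 0.016]
tool_rot: [3.13, 0.254, -0.004]
contact_force: [-1.9, -4.9, 2.1]
opening: 0.0001
grip_force: 2.1
```

```bash
python3 where.py
```

```text
t 14.475 fix mm 35.4 -30.3 z 16.0 toolx deg vs fix -0.05 tilt [-0.002  0.001 -1.   ] F fix -2.7 -4.5 2.1 open 0.0001413117744967777
```

Call:
play_rows --series '[[0, [-0.05, 0.2, 0], [0, 0, 0]], [0, [-0.2, 0.8, -0.6], [0, 0, 0]], [0, [0, 1, -0.8], [0, 0, 0]], [0, [-0.6, 1, 0], [0, 0, 0]], [0, [-0.6, 1, 0], [0, 0, 0]], [0, [-0.4, 1, 0], [0, 0, 0]], [0, [0, 0, 0], [0, 0, 0]]]'

```text
t: 15.35
tool_pos: [0.5544, -0.2085, 0.0857]
tool_rot: [3.132, 0.245, 0.002]
contact_force: [0.1, 0.9, -0.0]
opening: -0.0001
grip_force: 0.0
```

```bash
python3 where.py; python3 edge.py
```

```text
t 15.35 fix mm -57.6 -281.7 z 85.7 toolx deg vs fix -0.38 tilt [ 0.001  0.    -1.   ] F fix 0.3 0.8 -0.0 open -0.0001214106568504069
ends y -19.999999999999908 41.00000000000015
near edge x at mid 18.51 slope rad 0.0073 -> centre 36.5 10.5
```

Still flush (centre 36.5, 10.5; slope 0.007). Going back behind it.

Call:
play_rows --series '[[0, [0.37, -0.9, 0], [0, 0, 0]], [0, [0.37, -0.9, 0], [0, 0, 0]], [0, [0.37, -0.9, 0], [0, 0, 0]], [0, [0.37, -0.9, 0], [0, 0, 0]], [0, [0.35, -0.8, 0], [0, 0, 0]], [0, [0, 0, 0], [0, 0, 0]], [0, [0, 0, 0], [0, 0, 0]]]'

```text
t: 16.27
tool_pos: [0.6097, 0.0274, 0.0852]
tool_rot: [-3.131, -0.256, 0.001]
contact_force: [0.3, -0.0, 0.7]
opening: -0.0
grip_force: 0.0
```

```bash
python3 where.py
```

```text
t 16.275 fix mm 35.2 -57.9 z 85.2 toolx deg vs fix 0.02 tilt [-0. -0. -1.] F fix 0.3 -0.1 0.7 open -7.753217208476508e-06
```

Call:
play_rows --series '[[0, [-0.03, 0, 0.6], [0, 0, 0]], [0, [0, 0, 0.6], [0, 0, 0]], [0, [0, 0, 0.18], [0, 0, 0]], [0, [0, 0, 0], [0, 0, 0]], [0, [0, -0.2, 0], [0, 0, 0]], [0, [0, -0.15, 0], [0, 0, 0]], [0, [0.004, -0.1, 0], [0, 0, 0]], [0, [0.004, -0.1, 0], [0, 0, 0]]]'

```text
t: 17.27
tool_pos: [0.6046, 0.054, 0.0168]
tool_rot: [3.131, 0.254, 0.001]
contact_force: [-0.3, -0.3, 0.5]
opening: -0.0
grip_force: 0.0
```

Call:
play_rows --series '[[0, [0.004, -0.1, 0], [0, 0, 0]], [0, [0.004, -0.1, 0], [0, 0, 0]], [0, [0.004, -0.1, 0], [0, 0, 0]], [0, [0.004, -0.1, 0], [0, 0, 0]], [0, [0.004, -0.1, 0], [0, 0, 0]], [0, [0.004, -0.1, 0], [0, 0, 0]], [0, [0.004, -0.1, 0], [0, 0, 0]], [0, [0.004, -0.1, 0], [0, 0, 0]]]'

```text
t: 18.27
tool_pos: [0.5987, 0.0914, 0.0165]
tool_rot: [3.127, 0.254, -0.005]
contact_force: [-4.7, -9.9, 5.1]
opening: 0.0006
grip_force: 5.1
```

```bash
python3 where.py
```

```text
t 18.275 fix mm 34.8 7.0 z 16.5 toolx deg vs fix -0.04 tilt [-0.004  0.004 -1.   ] F fix -6.3 -9.0 5.1 open 0.000598541718754003
```

Call:
play_rows --series '[[0, [0.002, -0.1, 0], [0, 0, 0]], [0, [0.002, -0.1, 0], [0, 0, 0]], [0, [0.002, -0.1, 0], [0, 0, 0]], [0, [0.002, -0.1, 0], [0, 0, 0]], [0, [0.002, -0.1, 0], [0, 0, 0]], [0, [0.002, -0.1, 0], [0, 0, 0]], [0, [0.002, -0.08, 0], [0, 0, 0]]]'

```text
t: 19.15
tool_pos: [0.5939, 0.1257, 0.0162]
tool_rot: [3.129, 0.254, -0.005]
contact_force: [-3.3, -8.1, 2.7]
opening: 0.0001
grip_force: 3.5
```

```bash
python3 where.py
```

```text
t 19.15 fix mm 35.6 41.6 z 16.2 toolx deg vs fix -0.06 tilt [-0.003  0.002 -1.   ] F fix -4.6 -7.4 2.7 open 0.00011618654687826774
```

Call:
play_rows --series '[[0, [0, -0.06, 0], [0, 0, 0]], [0, [0, -0.05, 0], [0, 0, 0]], [0, [0, -0.04, 0], [0, 0, 0]]]'

```text
t: 19.52
tool_pos: [0.5927, 0.133, 0.0162]
tool_rot: [3.129, 0.254, -0.005]
contact_force: [-2.7, -6.8, 3.2]
opening: -0.0001
grip_force: 3.4
```

Call:
play_rows --series '[[0, [0, -0.03, 0], [0, 0, 0]], [0, [0, 0, 0], [0, 0, 0]]]'

```text
t: 19.77
tool_pos: [0.5925, 0.1341, 0.0162]
tool_rot: [3.128, 0.254, -0.005]
contact_force: [-3.6, -7.7, 3.6]
opening: -0.0003
grip_force: 4.0
```

```bash
python3 where.py
```

```text
t 19.775 fix mm 35.6 50.2 z 16.2 toolx deg vs fix -0.05 tilt [-0.003  0.003 -1.   ] F fix -4.8 -7.0 3.6 open -0.00025199596488591767
```

Near home but not yet a hard stop. Small steps until the force climbs.

Call:
play_rows --series '[[0, [0, -0.03, 0], [0, 0, 0]], [0, [0, -0.03, 0], [0, 0, 0]]]'

```text
t: 20.02
tool_pos: [0.5925, 0.1345, 0.0163]
tool_rot: [3.123, 0.255, -0.004]
contact_force: [-1.1, -19.7, 4.0]
opening: 0.0
grip_force: 9.5
```

Call:
play_rows --series '[[0, [0, -0.03, 0], [0, 0, 0]], [0, [0, 0, 0], [0, 0, 0]]]'

```text
t: 20.27
tool_pos: [0.5925, 0.1346, 0.0163]
tool_rot: [3.12, 0.254, -0.004]
contact_force: [-1.8, -21.7, 3.9]
opening: -0.0002
grip_force: 10.5
```

```bash
python3 where.py
```

```text
t 20.275 fix mm 35.6 50.7 z 16.3 toolx deg vs fix -0.01 tilt [-0.004  0.011 -1.   ] F fix -5.3 -21.1 3.9 open -0.00016367495019861328
```

Hard stop at TCP y = 50.7 (expected about 50). Backing off along -y and checking.

Call:
play_rows --series '[[0, [0, 0.06, 0], [0, 0, 0]], [0, [-0.05, 0.3, 0], [0, 0, 0]], [0, [-0.2, 0.8, -0.6], [0, 0, 0]], [0, [0, 1, -0.8], [0, 0, 0]], [0, [-0.6, 1, 0], [0, 0, 0]], [0, [-0.6, 1, 0], [0, 0, 0]], [0, [-0.4, 1, 0], [0, 0, 0]], [0, [0, 0, 0], [0, 0, 0]]]'

```text
t: 21.28
tool_pos: [0.5421, -0.1308, 0.0856]
tool_rot: [-3.132, -0.245, -0.002]
contact_force: [0.4, 1.3, 0.3]
opening: 0.0001
grip_force: 0.0
```

```bash
sed -i "s/^E=\[\]/ym=yy.min()+.0095; print('row cols',[(round(y*1e3),int(v)) for y,v in zip(ys[::6],r[::6,(xs>.026)\&(xs<.03)].mean(1)) if y>.04])\nE=[]/; s/abs(ys-ym)<.024/abs(ys-ym)<.0085/" edge.py; python3 where.py; python3 edge.py
```

```text
t 21.275 fix mm -57.1 -203.0 z 85.6 toolx deg vs fix -0.37 tilt [ 0.001 -0.    -1.   ] F fix 0.6 1.2 0.3 open 8.180430536185319e-05
ends y 61.50000000000016 116.50000000000021
row cols [(41, 101), (44, 102), (47, 98), (50, 99), (53, 98), (56, 93), (59, 106), (62, 150), (65, 184), (68, 188), (71, 188), (74, 187), (77, 187), (80, 188), (83, 184), (86, 169), (89, 152), (92, 152), (95, 164), (98, 178), (101, 185), (104, 184), (107, 181), (110, 182), (113, 185), (116, 181), (119, 172), (122, 172), (125, 160), (128, 135), (131, 153), (134, 178)]
near edge x at mid 17.67 slope rad -0.339 -> centre 35.7 71.0
```

```bash
cat >> edge.py <<'E'
print([(round(a*1e3,1),round(b*1e3,1)) for a,b in E[::3]])
# hole: dark centroid, both views
from station import imaging as im
for n in('top','scene'):
    d=im.get_image(n);g=cv2.cvtColor(d['color'],cv2.COLOR_BGR2GRAY).astype(np.float32)
    xs2=np.arange(.022,.052,.0005);ys2=np.arange(.075,.107,.0005)
    q=sample(xs2,ys2);w=np.clip(150-q,0,None);print(n,'hole fix',((w.sum(0)@xs2)/w.sum()*1e3).round(1),((w.sum(1)@ys2)/w.sum()*1e3).round(1))
E
python3 edge.py | tail -3
```

```text
[(np.float64(62.5), np.float64(20.0)), (np.float64(64.0), np.float64(19.5)), (np.float64(65.5), np.float64(19.0)), (np.float64(67.0), np.float64(18.5)), (np.float64(68.5), np.float64(18.5)), (np.float64(70.0), np.float64(18.0)), (np.float64(71.5), np.float64(18.0)), (np.float64(73.0), np.float64(18.0)), (np.float64(74.5), np.float64(18.5)), (np.float64(76.0), np.float64(18.5)), (np.float64(77.5), np.float64(19.0)), (np.float64(79.0), np.float64(3.5))]
top hole fix 36.5 91.0
scene hole fix 37.2 93.5
```

The hole is at (36.5, 91.0) against home (37, 90), and the near edge is at about 18.4 mm along its length, the same as when flush. The hard stop also agrees, so I hand in.

```bash
python3 -c "
from station import ctrl
print(ctrl.finish_job())"
```

```text
the job is handed in; nothing more can be done
None
```

I pushed the spacer flat against the rail and slid it along into the corner pocket; by camera it sits at fixture (36.5, 91.0) mm against home (37, 90), and I handed the job in at about 21 s, but the hand-in returned no verdict.

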